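# Back the airbrush regulator off, bring it up five clicks and lock it

### The job

Set the airbrush compressor's regulator for spraying underglaze: pull its black knob up to unlock it, wind it back anticlockwise until you feel it bear on its shut-off stop, then bring it up clockwise to exactly the fifth click, without ever going past that, and push the knob home until you feel it seat, so that it is locked there. The stop and the seat are worn and must be felt for with gentle force, or they are damaged; leave the two glaze jars and the pot lid where they are.

Things in the scene. Friction and masses are not known exactly. Their poses are not given: they have to be found in the camera images.
- compressor: cordless airbrush compressor, grey and white box 122 x 168 mm, 77 mm high, fixed to the board; carrying handle along the back (top 106 mm up), airbrush cradled on its right flank. Origin: centre of its underside, z up, its own -x is the front (gauge side). On top stands the regulator, its vertical axis 22 mm in front of the origin (x = -22 mm, y = 0)
- gauge (a point): centre of the face of the 43 mm pressure gauge that leans back on the front of the regulator, all of it lower than 117 mm above the board. Its red needle follows the knob, 30 degrees a click, lowest at the lower left, and lies in the green sector at click 5
- bonnet: fixed bonnet under the knob: black flange, radius 30 mm, top 117 mm above the board, marked with a red band (the off range), then a mark per click, the fifth green, counted clockwise. An orange neck shows above it only while the knob is up. It holds the lock teeth, the upper ring and the rubber washer of the knob: 25 N on these or on the flange damages it. Origin: knob axis, 113 mm above the board
- shutoff: the shut-off stop hidden in the bonnet, against which the knob bears when wound fully back; it can be felt only. It wears: the knob meets it anywhere between knob_turn 0 and -0.40. It acts 28 mm from the axis; 20 N there (0.56 N m at the knob) damages it; below 3 N it is not shut. Origin (fixed): knob axis, 113 mm above the board
- knob_top (a point): centre of the knob's flat top, on its axis: about 157.5 mm above the board while locked, 163.5 mm while up. The knob is a fluted black cylinder, 42 mm across where gripped, 36 mm high (underside 121.5 or 127.5 mm above the board), with a white line that points at the click mark. Its axis is fixed, so a grip must be centred on it
- knob_lift (a joint): height of the knob in m: 0 as found, locked (its tooth stands between the bonnet's teeth), 0.006 fully up against the ring; free to turn above about 0.004. A steady drag of about 5 N, no spring: it stays where it is left. Fully home it sits on its washer, felt at 0 to -0.003 as the washer is worn. It goes home only at a click, and 3 N or more on the washer seats it
- knob_turn (a joint): turn of the knob in rad, growing clockwise seen from above. Spring clicks every 0.419 rad (24 degrees): click 1 at 0.419, click 5 at 2.094; below click 1 no clicks, it turns smoothly back to the shut-off stop and stays where it is left. About 0.2 N m takes it out of a click and past the crest halfway to the next, into which it falls; let go, it rests at a click. It starts locked at click 2, 3 or 4
- blue_jar: glaze jar with a blue cap, diameter 68 mm, 78 mm high, standing loose; origin: centre of its underside
- dark_jar: glaze jar with a dark cap, diameter 68 mm, 82 mm high, standing loose; origin: centre of its underside
- pot_lid: white knobbed pot lid, diameter 73 mm, 44 mm high, lying loose; origin: centre of its underside

How it is judged (in metres and radians):
On the way, in this order (a step that is already met when the one before it is completed fails the run):
1. the knob is pulled up clear of its locking teeth (value of joint knob_lift above 0.0045 m), for 0.1 s.
2. the knob, still up, is wound back so that it bears on its shut-off stop (contact force between shutoff and anything else above 3 N and value of joint knob_lift above 0.0035 m), for 0.1 s.
3. the knob, still up, stands at the fifth click (value of joint knob_turn between 1.97 and 2.22 rad and value of joint knob_lift above 0.0035 m), for 0.2 s.
4. the knob is pushed home at the fifth click until it bears on its seat (value of joint knob_turn between 1.97 and 2.22 rad and contact force between bonnet and anything else above 3 N and value of joint knob_lift below 0.001 m), for 0.1 s.
At the end, for the whole second after the job is handed in: the knob stands at the fifth click (2.094 rad, within 0.12) and is home (no higher than 1 mm above where it was found locked) (value of joint knob_turn between 1.97 and 2.22 rad and value of joint knob_lift below 0.001 m); the robot touches nothing.
It fails at once if the knob goes past the fifth click (value of joint knob_turn above 2.35 rad).
It fails at once if the shut-off stop is loaded with more than 20 N (contact force between shutoff and anything else above 20 N).
It fails at once if the bonnet, its teeth, ring or seat is loaded with more than 25 N (contact force between bonnet and anything else above 25 N).
It fails at once if a jar or the lid is shifted by more than 20 mm (distance of any of blue_jar, dark_jar, pot_lid from where it was at the start of the episode above 0.02 m).
It also fails if it takes over 67 s, if anything falls off the work surface, if the arm or the gripper's body presses on something with over 40 N, if the wrist force passes 120 N, or if a joint passes its speed limit or range.

### The arm

A 6-joint arm with a two-finger parallel gripper is mounted at the origin on a cart in front of the work surface, level with it; the furniture and walls round the work are solid. World frame = base frame: x ahead of the robot, y to its left, z up, the work surface at z = 0. Lengths are in m, angles in degrees, forces in N, time in s.
With the tool pointing down it reaches from about 0.325 to 0.85 m from the base axis. Payload 15.5 kg.
Tool frame: the origin (TCP) lies on the centre line of the jaws, within the pads' length; the fingertips stand 17 mm ahead of it and the grasp point (between the pads) lies 2 mm behind it; z points along the fingers, y is the line along which they close (so a half turn about z gives the same grasp; the last joint's range is limited). The gripper opens to 91 mm and grips with 3 to 60 N. Pads are 32 mm wide; open, the fingers measure 118 mm over their backs; the gripper's body (76 mm by 178 mm) begins 60 mm behind the grasp point.
Start: joints at [-5.472, 28.281, 77.091, -0, 74.628, -5.472], TCP at [0.625, 0, 0.231] pointing down, gripper open.
Joint ranges: [-166.48, 166.48], [-47.26, 123.95], [12.59, 153.08], [-70.14, 250.14], [6.76, 159.57], [-176.63, 176.63]. Speed limits (degrees/s): [108.29, 108.29, 147.25, 172.46, 172.46, 172.46].

### API

Orientations are given as a 3x3 rotation matrix whose columns are the frame's x, y, z axes.
In Python, from station import bot, camera gives the robot as it stands.
- The arm moves only by the tool carry_out, never from a script. Its argument "deltas" is a list of rows, each a list of 7 numbers: the shift along the tool's x, y, z in m, then the turn, a rotation vector about the tool's x, y, z in degrees, then the closure, from 0 (fully open) to 1 (shut). In form: [[dx, dy, dz, rx, ry, rz, grip], ...]. A call has 1 to 20 rows; each row shifts and turns the commanded pose from where the row before left it, along the tool's axes as they then stand; what a row does not reach is not made up. A row lasts 1/8 s, in which the tool goes at most 62.5 mm and 10.7 degrees, less where a joint would pass 70% of its speed; a pose out of reach is approached as far as the arm can. A call is refused whole if a number of a shift passes 0.0625 or a number of a turn 10.7, either way. A call with a gripper value outside its range is refused whole. The fingers move at their own pace and stop on an object; the grip force is fixed at half the most. Time passes only in rows, so rows that do not move let the fingers close. It gives the time, the measured TCP pose, the force, the opening and the grip force at its end, in the units of the state.
- bot.get_state(): the state, without advancing time (a new reading comes with each control period).
- camera(name): name is "scene" or "side" or "wrist"; returns a dict with "color" (384x512x3 uint8, blue, green, red), "range_z" (384x512 float32, m along the optical axis (not along the pixel's ray), 0 where there is no reading), "mtx" (3x3 intrinsics, pixels), "world_from_camera" (4x4, takes a point from camera to world coordinates). Camera axes: x right, y up, looking along -z (the intrinsics and any distortion apply to the point x, -y, -z); pixel columns grow to the right and rows downward; lengths in m; the calibration is good to about 2 mm. A picture is of the moment at which its call begins.
- bot.sign_off(): hands the job in; it is judged then, once.
The state is a dict: "time": time; "q": joint angles; "qd": joint speeds; "joint_torque": joint torques, N m; "tool_pos": TCP position; "eef_rot": TCP orientation; "contact_force": force on the tool from outside, world axes, zero at the start; "wrist_torque": the same for the moment, N m; "width": opening from 0.0 (shut) to 1.0 (fully open); "grasp_force": force on a finger pad.
Only numpy, scipy, OpenCV 4.12 (cv2) and the standard library are available. Lean on these libraries where they do the work, as an engineer would, in place of code of your own. Each camera call takes 0.05 s, during which the arm holds its last target. There are 200 camera calls.

## Working session

There is one attempt and no reset: what is moved stays moved. The work goes in short steps, Python scripts to look and compute and a tool call to move; the robot and the scene stay as the last step left them, time stands still between calls to the robot, and variables do not carry over. Pictures are saved under pics/ and viewed, at most 10 in all, crops included, and the job is handed in when it is done.

Besides the shell and the picture viewer there is one more tool, called after "Request:" by a JSON object that holds its "fn" and its "kwargs". carry_out: Moves the arm, as the interface text tells. Its arguments: {"type":"object","properties":{"deltas":{"type":"array"}},"required":["deltas"]}

```bash
mkdir -p pics; python3 - <<'E'
from station import bot,camera
import cv2,numpy as np
ims=[]
for n in("scene","wrist"):
    c=camera(n);np.savez(n+".npz",**c);ims.append(c["color"])
    print(n,c["mtx"].round(1).tolist(),c["world_from_camera"].round(3).tolist())
cv2.imwrite("pics/a.png",cv2.resize(np.vstack(ims),(400,600)) if 0 else ims[0]);cv2.imwrite("pics/b.png",ims[1])
print(bot.get_state())
E
```

```text
scene [[473.0, 0.0, 257.4], [0.0, 473.0, 190.1], [0.0, 0.0, 1.0]] [[0.723, 0.463, -0.512, 0.097], [-0.69, 0.494, -0.528, -0.356], [0.008, 0.736, 0.677, 0.708], [0.0, 0.0, 0.0, 1.0]]
wrist [[334.8, 0.0, 252.9], [0.0, 334.8, 190.5], [0.0, 0.0, 1.0]] [[1.0, -0.0, 0.001, 0.624], [-0.0, 0.972, 0.234, 0.066], [-0.001, -0.234, 0.972, 0.384], [0.0, 0.0, 0.0, 1.0]]
{'time': 0.1, 'q': array([-5.47132982e+00,  2.83111646e+01,  7.71250592e+01,  3.18320467e-04,
        7.46278952e+01, -5.47149947e+00]), 'qd': array([ 0.06272309, -0.08591338, -0.11501884, -0.03171802, -0.08165323,
        0.03290693]), 'joint_torque': array([ 1.53078610e-03, -8.80241275e+01, -3.82546771e+01,  7.07121310e-02,
        4.82549379e-02, -5.43761678e-05]), 'tool_pos': array([6.24665257e-01, 4.16202226e-05, 2.30390869e-01]), 'eef_rot': array([[-1.42281888e-06,  9.99999380e-01, -1.11347722e-03],
       [ 9.99999994e-01,  1.54756809e-06,  1.12034850e-04],
       [ 1.12036504e-04, -1.11347705e-03, -9.99999374e-01]]), 'contact_force': array([-0.21998106,  0.31072888, -0.35338456]), 'wrist_torque': array([0.01285685, 0.00468122, 0.01102742]), 'grasp_force': 0.0, 'width': 0.9985070965863713}
```

View pics/a.png

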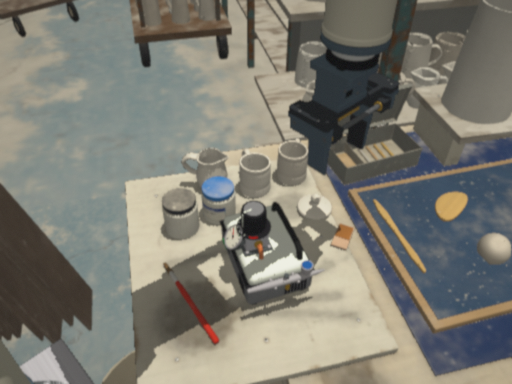

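View pics/b.png

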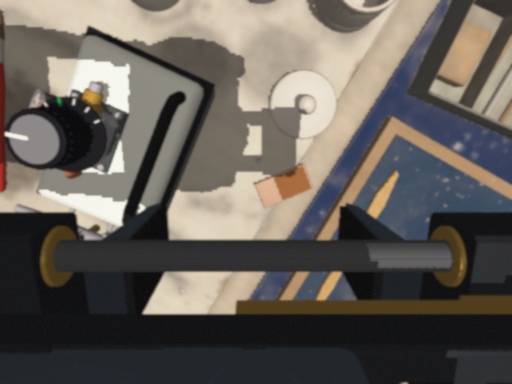

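The scene view shows the knob at about (255,212), with the jars at (180,212) and (218,200). In the wrist view the knob top is at about (35,138), its white line points left, the handle is on the right, and the lid is at (303,105). Next I'll measure the positions.

```bash
cat > h.py <<'E'
import numpy as np
def ray(c,u,v,z=None,d=None):
    K=c["mtx"];T=c["world_from_camera"]
    r=T[:3,:3]@np.array([(u-K[0,2])/K[0,0],-(v-K[1,2])/K[1,1],-1.])
    o=T[:3,3]
    return o+r*((z-o[2])/r[2] if d is None else d)
def cloud(c):
    K=c["mtx"];T=c["world_from_camera"];v,u=np.mgrid[:384,:512];d=c["range_z"]
    p=np.stack([(u-K[0,2])/K[0,0]*d,-(v-K[1,2])/K[1,1]*d,-d],-1)
    return p@T[:3,:3].T+T[:3,3]
E
python3 - <<'E'
from h import *
import cv2
for n in("scene","wrist"):
    c=dict(np.load(n+".npz"));P=cloud(c)
    m=(abs(P[...,2]-.1575)<.004)&(c["range_z"]>0)&(P[...,0]<.6)&(P[...,0]>.35)&(abs(P[...,1])<.25)
    k,l,s,ce=cv2.connectedComponentsWithStats(m.astype(np.uint8))
    for i in range(1,k):
        if s[i,4]>30: 
            q=P[l==i]; print(n,s[i],q.mean(0).round(4),((q.min(0)+q.max(0))/2).round(4),np.ptp(q,0).round(3))
    # handle ~ z .1
    m=(abs(P[...,2]-.103)<.005)&(c["range_z"]>0)&(P[...,0]>.3)&(P[...,0]<.65)&(abs(P[...,1])<.25)
    k,l,s,ce=cv2.connectedComponentsWithStats(m.astype(np.uint8))
    for i in range(1,k):
        if s[i,4]>30: 
            q=P[l==i]; print(n,'h',s[i],ce[i].round(),cv2.fitLine(q[:,:2].astype(np.float32),cv2.DIST_L2,0,.01,.01).ravel().round(3),np.ptp(q,0).round(3))
    m=(abs(P[...,2]-.08)<.007)&(c["range_z"]>0)&(P[...,0]>.25)&(P[...,0]<.75)&(abs(P[...,1])<.35)
    k,l,s,ce=cv2.connectedComponentsWithStats(m.astype(np.uint8))
    for i in range(1,k):
        if s[i,4]>60: 
            q=P[l==i]; print(n,'80',s[i],ce[i].round(),((q.min(0)+q.max(0))/2).round(3),np.ptp(q,0).round(3))
c=dict(np.load("wrist.npz"));print([ray(c,u,v,.1575).round(4) for u,v in((35,138),(5,132),(25,138))])
E
```

```text
scene [241 201  25  19 373] [0.4752 0.0443 0.1569] [0.4759 0.045  0.1572] [0.041 0.04  0.007]
scene h [273 202  29  48 314] [287. 226.] [0.407 0.914 0.529 0.015] [0.053 0.111 0.01 ]
scene h [228 226  41  24 255] [245. 239.] [ 0.497 -0.868  0.453  0.042] [0.055 0.072 0.01 ]
scene h [301 260  13  12 115] [307. 266.] [ 0.988  0.154  0.489 -0.067] [0.021 0.021 0.006]
scene 80 [278 141  30  20 173] [292. 151.] [0.718 0.177 0.078] [0.064 0.068 0.009]
scene 80 [182 148  47  21 385] [206. 158.] [0.561 0.284 0.08 ] [0.071 0.078 0.013]
scene 80 [240 153  31  21 131] [255. 163.] [0.63  0.205 0.075] [0.065 0.066 0.005]
scene 80 [202 177  32  23 581] [217. 188.] [0.523 0.197 0.076] [0.065 0.063 0.007]
scene 80 [162 188  34  27 697] [178. 201.] [0.443 0.218 0.079] [0.065 0.065 0.012]
scene 80 [ 234  206   73   74 2182] [272. 252.] [0.491 0.023 0.08 ] [0.146 0.14  0.014]
scene 80 [224 213  17  16 143] [232. 220.] [0.487 0.112 0.076] [0.042 0.029 0.007]
scene 80 [247 269  78  25 502] [283. 281.] [ 0.458 -0.052  0.079] [0.124 0.058 0.012]
wrist [   4  108   66   62 3097] [0.4786 0.0478 0.1579] [0.4775 0.0473 0.1572] [0.042 0.041 0.007]
wrist h [ 81  81  30  53 482] [ 94. 100.] [ 0.324 -0.946  0.495  0.074] [0.022 0.042 0.01 ]
wrist h [37 89 17 11 70] [45. 94.] [ 0.862 -0.506  0.456  0.079] [0.014 0.008 0.01 ]
wrist h [ 122   95   57  129 1744] [149. 158.] [0.414 0.91  0.536 0.027] [0.056 0.111 0.01 ]
wrist 80 [339   0  56  15 362] [365.   7.] [0.719 0.151 0.077] [0.045 0.01  0.007]
wrist 80 [   37    36   164   191 13451] [121. 130.] [0.498 0.042 0.08 ] [0.158 0.172 0.014]
wrist 80 [ 13 204  28   8 125] [ 24. 209.] [ 0.407 -0.024  0.078] [0.023 0.008 0.007]
wrist 80 [ 77 225  30  15 243] [ 89. 234.] [ 0.466 -0.049  0.08 ] [0.028 0.012 0.014]
[array([0.4776, 0.0482, 0.1575]), array([0.4581, 0.0522, 0.1575]), array([0.4708, 0.0482, 0.1575])]
```

Request:
{"fn": "carry_out", "kwargs": {"deltas": [[0,-0.03,0,0,0,0,0],[0,-0.04,0,0,0,0,0],[0,-0.04,0,0,0,0,0],[0,-0.03,0,0,0,0,0],[0,-0.009,0,0,0,0,0],[0,0,0,0,0,0,0],[0,0,0,0,0,0,0]]}}

```text
time: 0.98
tool_pos: [0.4771, -0.0001, 0.2309]
eef_rot: [[0.0, 1.0, 0.001], [1.0, -0.0, -0.0], [-0.0, 0.001, -1.0]]
contact_force: [-0.4, -0.2, -0.5]
width: 0.998
grasp_force: 0.0
```

```bash
python3 - <<'E'
from station import bot,camera
from h import *
import cv2
c=camera("wrist");np.savez("w2.npz",**c);P=cloud(c)
m=(abs(P[...,2]-.1575)<.004)&(abs(P[...,0]-.48)<.05)&(abs(P[...,1]-.05)<.05)&(c["range_z"]>0)
q=P[m];print(len(q),q.mean(0),(q.min(0)+q.max(0))/2,np.ptp(q,0))
cc,r=cv2.minEnclosingCircle(np.argwhere(m)[:,::-1].astype(np.float32));print(cc,r)
if len(q):
  ax=(q.min(0)+q.max(0))/2
  hsv=cv2.cvtColor(c["color"],cv2.COLOR_BGR2HSV)
  near=np.hypot(P[...,0]-ax[0],P[...,1]-ax[1])<.034
  for nm,mm in(("white",(hsv[...,2]>190)&(hsv[...,1]<60)&m),("green",(hsv[...,0]>40)&(hsv[...,0]<85)&(hsv[...,1]>120)&(hsv[...,2]>60)&near),("red",((hsv[...,0]<8)|(hsv[...,0]>172))&(hsv[...,1]>130)&(hsv[...,2]>60)&near)):
    w=P[mm];print(nm,len(w))
    if len(w): d=w.mean(0)-ax;print(w.mean(0),np.degrees(np.arctan2(d[1],d[0])))
s=bot.get_state();print(s["tool_pos"],s["q"],s["contact_force"])
cv2.imwrite("pics/c.png",cv2.resize(c["color"][40:240,120:400],None,fx=2.5,fy=2.5))
E
```

```text
2940 [0.47676538 0.04774702 0.15806622] [0.47637085 0.0470226  0.15759686] [0.04143303 0.04116266 0.00624667]
(252.5, 138.27420043945312) 31.355539321899414
white 0
green 27
[0.47467605 0.07266931 0.11765279] 93.78076796719255
red 59
[0.45932758 0.02915382 0.13150381] -133.6454708776289
[ 4.77053411e-01 -7.04954376e-05  2.30852171e-01] [-7.18594201e+00  1.64147550e+01  9.73032473e+01  8.53531585e-04
  6.62550641e+01 -7.18615506e+00] [ 0.15939274 -0.21602656 -0.74340981]
```

View pics/c.png

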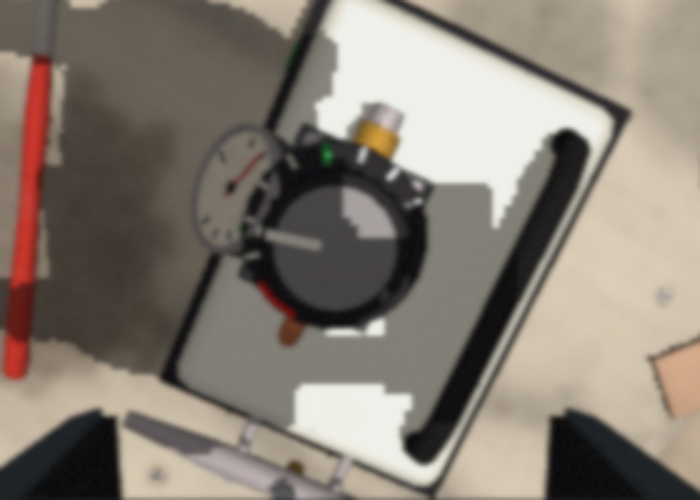

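The white line is at about 169° and the green mark at about 94°, a gap of three clicks, so the knob starts at click 2 (turn about 0.84). The knob axis is near (0.4768, 0.0472). Next I'll move over it, descend and grip.

Request:
{"fn": "carry_out", "kwargs": {"deltas": [[0.024,0,0,0,0,0,0],[0.0235,0,0.01,0,0,0,0],[0,0,0.03,0,0,0,0],[0,0,0.03,0,0,0,0],[0,0,0.018,0,0,0,0.1],[0,0,0,0,0,0,0.3],[0,0,0,0,0,0,0.38],[0,0,0,0,0,0,0.42]]}}

```text
time: 2.02
tool_pos: [0.4766, 0.0475, 0.1437]
eef_rot: [[0.0, 1.0, 0.001], [1.0, -0.0, 0.0], [0.0, 0.001, -1.0]]
contact_force: [0.2, 1.0, -0.2]
width: 0.602
grasp_force: 0.0
```

```bash
cat > s.py <<'E'
from station import bot
import numpy as np
np.set_printoptions(precision=4,suppress=True)
s=bot.get_state()
for k in("time","tool_pos","contact_force","wrist_torque","width","grasp_force","q"):print(k,s[k])
R=s["eef_rot"];print("tool yaw",np.degrees(np.arctan2(R[1,1],R[0,1])),"F tool",R.T@s["contact_force"],"M tool",R.T@s["wrist_torque"])
E
python3 s.py
```

```text
time 2.025
tool_pos [0.4766 0.0475 0.1437]
contact_force [ 0.2126  0.9624 -0.1843]
wrist_torque [ 0.0141 -0.0334  0.0268]
width 0.602255628922092
grasp_force 0.0
q [ -1.4592  23.4668 103.3418   0.0026  53.1111  -1.457 ]
tool yaw -0.003715251225988148 F tool [0.9624 0.2123 0.1846] M tool [-0.0334  0.0142 -0.0268]
```

Request:
{"fn": "carry_out", "kwargs": {"deltas": [[0,0,0,0,0,0,0.48],[0,0,0,0,0,0,0.52],[0,0,0,0,0,0,0.56],[0,0,0,0,0,0,0.7],[0,0,0,0,0,0,1],[0,0,0,0,0,0,1]]}}

```text
time: 2.78
tool_pos: [0.4774, 0.0475, 0.1434]
eef_rot: [[0.0, 1.0, 0.003], [1.0, -0.0, -0.0], [-0.0, 0.003, -1.0]]
contact_force: [5.8, 0.4, 1.3]
width: 0.455
grasp_force: 30.0
```

```bash
python3 s.py
```

```text
time 2.775
tool_pos [0.4774 0.0475 0.1434]
contact_force [5.7939 0.3501 1.3359]
wrist_torque [ 0.0851 -0.9861 -0.0238]
width 0.45540168866773323
grasp_force 29.98944729566574
q [ -1.4578  23.5075 103.3167   0.0049  53.0075  -1.4579]
tool yaw -0.002842306915906214 F tool [ 0.3503  5.7977 -1.3189] M tool [-0.986   0.0851  0.024 ]
```

Request:
{"fn": "carry_out", "kwargs": {"deltas": [[0,0.0008,0,0,0,0,1],[0,0,-0.001,0,0,0,1],[0,0,-0.001,0,0,0,1],[0,0,-0.001,0,0,0,1],[0,0,-0.001,0,0,0,1],[0,0,0,0,0,0,1]]}}

```text
time: 3.52
tool_pos: [0.4775, 0.0475, 0.147]
eef_rot: [[0.0, 1.0, 0.001], [1.0, -0.0, 0.0], [0.0, 0.001, -1.0]]
contact_force: [5.7, 0.2, -3.1]
width: 0.457
grasp_force: 30.0
```

```bash
python3 s.py
```

```text
time 3.525
tool_pos [0.4775 0.0475 0.147 ]
contact_force [ 5.6555  0.2301 -3.1162]
wrist_torque [ 0.0971 -0.999   0.0444]
width 0.45678893832917433
grasp_force 29.98555898666382
q [ -1.4582  23.2308 103.0163   0.0055  53.6863  -1.4566]
tool yaw -0.004861795584047244 F tool [0.2305 5.6519 3.1228] M tool [-0.999   0.0972 -0.0443]
```

Request:
{"fn": "carry_out", "kwargs": {"deltas": [[0,0.0008,-0.001,0,0,0,1],[0,0,-0.0007,0,0,0,1],[0,0,-0.0005,0,0,0,1],[0,0,0,0,0,0,1]]}}

```text
time: 4.03
tool_pos: [0.4775, 0.0475, 0.1491]
eef_rot: [[0.0, 1.0, -0.0], [1.0, -0.0, 0.0], [0.0, -0.0, -1.0]]
contact_force: [3.4, 0.3, -4.1]
width: 0.454
grasp_force: 30.0
```

```bash
python3 s.py
```

```text
time 4.025
tool_pos [0.4775 0.0475 0.1491]
contact_force [ 3.422   0.2744 -4.1385]
wrist_torque [-0.0073 -0.5095  0.0429]
width 0.45414374305633626
grasp_force 29.98300999403
q [ -1.4527  23.0749 102.8178   0.0017  54.1136  -1.4516]
tool yaw -0.0020633908492319977 F tool [0.2744 3.4225 4.1382] M tool [-0.5095 -0.0073 -0.0429]
```

Request:
{"fn": "carry_out", "kwargs": {"deltas": [[0,0.001,-0.0002,0,0,0,1],[0,0,0,0,0,-4,1],[0,0,0,0,0,-4,1],[0,0,0,0,0,-4,1],[0,0,0,0,0,-4,1],[0,0,0,0,0,-4,1],[0,0,0,0,0,-4,1],[0,0,0,0,0,0,1]]}}

```text
time: 5.03
tool_pos: [0.4772, 0.0474, 0.1491]
eef_rot: [[-0.408, 0.913, -0.003], [0.913, 0.408, -0.0], [0.001, -0.003, -1.0]]
contact_force: [-4.6, -1.7, -0.1]
width: 0.457
grasp_force: 30.0
```

```bash
python3 s.py; python3 - <<'E'
from station import camera
import cv2
c=camera("side")["color"];cv2.imwrite("pics/d.png",c)
E
```

```text
time 5.025
tool_pos [0.4772 0.0474 0.1491]
contact_force [-4.5634 -1.7481 -0.1201]
wrist_torque [-0.3575  1.0161 -0.106 ]
width 0.456731564746938
grasp_force 29.9862340092659
q [ -1.4541  23.1167 102.7459  -0.0226  54.2994 -25.4989]
tool yaw 24.058035931505607 F tool [ 0.2639 -4.8793  0.1335] M tool [1.0735 0.088  0.1067]
```

View pics/d.png

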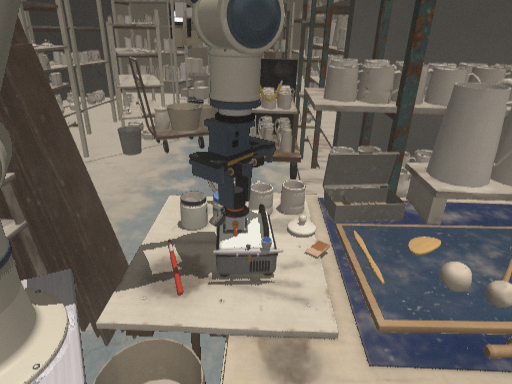

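The side view shows the gripper on the knob at about (236,213) and everything else in place. The knob should now be near click 1, so I'll keep winding back.

Request:
{"fn": "carry_out", "kwargs": {"deltas": [[0,-0.0005,0,0,0,-4,1],[0,0,0,0,0,-4,1],[0,0,0,0,0,-4,1],[0,0,0,0,0,-4,1],[0,0,0,0,0,-3,1],[0,0,0,0,0,0,1]]}}

```text
time: 5.82
tool_pos: [0.4768, 0.0472, 0.1491]
eef_rot: [[-0.682, 0.731, -0.003], [0.731, 0.682, -0.0], [0.002, -0.002, -1.0]]
contact_force: [-4.7, -2.8, -0.1]
width: 0.454
grasp_force: 30.0
```

```bash
python3 s.py
```

```text
time 5.825
tool_pos [0.4768 0.0472 0.1491]
contact_force [-4.7005 -2.7791 -0.0584]
wrist_torque [-0.47    0.9218  0.0316]
width 0.4541821283990894
grasp_force 29.98551070690155
q [ -1.4821  23.0876 102.8042  -0.0258  54.2615 -44.5018]
tool yaw 43.034888952854025 F tool [ 1.1763 -5.3322  0.0718] M tool [ 0.9946  0.2855 -0.0306]
```

Request:
{"fn": "carry_out", "kwargs": {"deltas": [[0,0.0004,0,0,0,0,0.549],[0,0,0,0,0,0,0.549],[0,0,0,0,0,0,0.549]]}}

```text
time: 6.2
tool_pos: [0.4768, 0.0472, 0.1491]
eef_rot: [[-0.682, 0.731, -0.003], [0.731, 0.682, -0.001], [0.002, -0.003, -1.0]]
contact_force: [-6.6, -4.4, 1.7]
width: 0.458
grasp_force: 30.0
```

```bash
python3 s.py
```

```text
time 6.2
tool_pos [0.4768 0.0472 0.1491]
contact_force [-6.6461 -4.422   1.7071]
wrist_torque [-0.9007  1.1911  0.0443]
width 0.45774763170233845
grasp_force 29.987130761146545
q [ -1.4558  23.1041 102.775   -0.0546  54.3024 -44.4164]
tool yaw 42.9926344567358 F tool [ 1.3003 -7.8814 -1.6828] M tool [ 1.4855  0.1533 -0.0422]
```

Request:
{"fn": "carry_out", "kwargs": {"deltas": [[0,-0.0014,0,0,0,0,0.544],[0,0,0,0,0,0,0.544],[0,0,0,0,0,0,0.544]]}}

```text
time: 6.58
tool_pos: [0.4768, 0.0469, 0.1491]
eef_rot: [[-0.682, 0.732, -0.001], [0.732, 0.682, 0.001], [0.001, -0.001, -1.0]]
contact_force: [-3.6, 4.4, -4.5]
width: 0.462
grasp_force: 13.0
```

```bash
python3 s.py
```

```text
time 6.575
tool_pos [0.4768 0.0469 0.1491]
contact_force [-3.5881  4.354  -4.5262]
wrist_torque [ 0.8024  0.5622 -0.0507]
width 0.4623916597680082
grasp_force 12.995621412992477
q [ -1.5444  23.046  102.8728   0.0361  54.1556 -44.5488]
tool yaw 42.98335990859448 F tool [5.6257 0.3462 4.5332] M tool [-0.1359  0.9703  0.05  ]
```

Request:
{"fn": "carry_out", "kwargs": {"deltas": [[0.0008,0,0,0,0,0,0.543],[0,0,0,0,0,0,0.543],[0,0,0,0,0,-0.5,0.543],[0,0,0,0,0,-0.5,0.543],[0,0,0,0,0,-0.5,0.543],[0,0,0,0,0,0,0.543]]}}

```text
time: 7.32
tool_pos: [0.4768, 0.0471, 0.1493]
eef_rot: [[-0.701, 0.713, -0.0], [0.713, 0.701, -0.0], [0.0, -0.0, -1.0]]
contact_force: [-2.5, -2.1, -5.8]
width: 0.461
grasp_force: 9.2
```

```bash
python3 s.py
```

```text
time 7.325
tool_pos [0.4768 0.0471 0.1493]
contact_force [-2.4651 -2.0749 -5.8052]
wrist_torque [-0.3331  0.4608  0.0085]
width 0.4606434702483281
grasp_force 9.185239970684052
q [ -1.4953  23.0101 102.9054  -0.0087  54.098  -46.0009]
tool yaw 44.51062584579083 F tool [ 0.248  -3.2111  5.806 ] M tool [ 0.5621  0.0855 -0.0084]
```

Request:
{"fn": "carry_out", "kwargs": {"deltas": [[0,0,0,0,0,-0.7,0.543],[0,0,0,0,0,-0.7,0.543],[0,0,0,0,0,-0.7,0.543],[0,0,0,0,0,-0.7,0.543],[0,0,0,0,0,-0.7,0.543],[0,0,0,0,0,-0.7,0.543]]}}

```text
time: 8.07
tool_pos: [0.4767, 0.0471, 0.1493]
eef_rot: [[-0.752, 0.659, -0.0], [0.659, 0.752, -0.0], [0.0, -0.0, -1.0]]
contact_force: [-4.7, -3.3, -3.1]
width: 0.459
grasp_force: 9.2
```

```bash
python3 s.py|tail -5
```

```text
wrist_torque [-0.7297  0.771  -0.1015]
width 0.45943122536636977
grasp_force 9.153808951377869
q [ -1.4964  23.0067 102.9075  -0.0134  54.1029 -50.2402]
tool yaw 48.751585398369755 F tool [ 1.3361 -5.5485  3.0727] M tool [1.0569 0.0986 0.1016]
```

Request:
{"fn": "carry_out", "kwargs": {"deltas": [[0,-0.0006,0,0,0,-0.5,0.543],[0,0,0,0,0,-0.5,0.543],[0,0,0,0,0,0,0.543]]}}

```text
time: 8.45
tool_pos: [0.4767, 0.0469, 0.1494]
eef_rot: [[-0.763, 0.647, 0.0], [0.647, 0.763, 0.0], [-0.0, 0.0, -1.0]]
contact_force: [-2.5, 2.4, -5.4]
width: 0.459
grasp_force: 9.2
```

```bash
python3 s.py|tail -5
```

```text
wrist_torque [ 0.4894  0.2142 -0.1215]
width 0.45937981183249277
grasp_force 9.226906299591064
q [ -1.5368  22.9794 102.945    0.0227  54.0545 -51.2548]
tool yaw 49.70470365013616 F tool [3.4574 0.2647 5.3726] M tool [-0.2348  0.4798  0.1218]
```

Request:
{"fn": "carry_out", "kwargs": {"deltas": [[0.0004,0,0,0,0,-0.5,0.543],[0,0,0,0,0,-0.5,0.543],[0,0,0,0,0,-0.5,0.543],[0,0,0,0,0,0,0.543]]}}

```text
time: 8.95
tool_pos: [0.4766, 0.047, 0.1495]
eef_rot: [[-0.779, 0.626, 0.001], [0.626, 0.779, -0.0], [-0.001, 0.0, -1.0]]
contact_force: [2.2, 0.1, -2.9]
width: 0.456
grasp_force: 9.2
```

```bash
python3 s.py|tail -5
```

```text
wrist_torque [ 0.0331 -0.3357 -0.3213]
width 0.45564139631379036
grasp_force 9.217161387205124
q [ -1.5177  22.9549 102.9686  -0.0018  54.0294 -52.7268]
tool yaw 51.21015884944909 F tool [-1.6745  1.4636  2.9397] M tool [-0.2359 -0.241   0.3213]
```

Request:
{"fn": "carry_out", "kwargs": {"deltas": [[0,0,0,0,0,-0.3,0.543],[0,0,0,0,0,0,0.543],[0,0,0,0,0,0,0.543]]}}

```text
time: 9.32
tool_pos: [0.4765, 0.047, 0.1495]
eef_rot: [[-0.783, 0.623, 0.001], [0.623, 0.783, 0.0], [-0.001, 0.0, -1.0]]
contact_force: [2.5, 0.5, -1.0]
width: 0.452
grasp_force: 9.2
```

```bash
python3 s.py|tail -5; python3 - <<'E'
from station import camera
import cv2,numpy as np
a=camera("wrist")["color"];b=camera("scene")["color"][170:270,200:330]
cv2.imwrite("pics/e.png",np.hstack([a,cv2.resize(b,(280,215),interpolation=2).copy() if 0 else cv2.copyMakeBorder(cv2.resize(b,(280,215)),0,169,0,0,0)]))
E
```

```text
wrist_torque [ 0.1571 -0.4685 -0.2516]
width 0.4521085811441692
grasp_force 9.249543249607086
q [ -1.5154  22.9528 102.9715   0.0017  54.0355 -53.0142]
tool yaw 51.49784342568328 F tool [-1.6562  1.9221  0.9534] M tool [-0.4145 -0.2689  0.2517]
```

View pics/e.png

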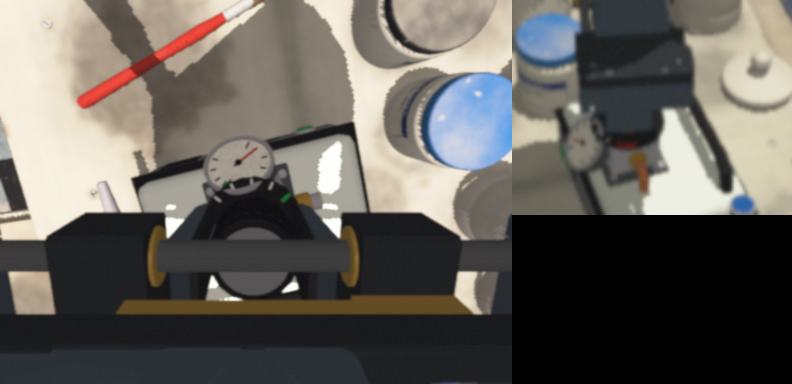

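The wrist view shows the gauge at (238,162) with its needle toward the upper right, the jars undisturbed, and the knob between the jaws. I'll measure the needle angle properly in the gauge plane and compare it with the earlier picture.

```bash
cat > g.py <<'E'
from station import camera
from h import *
import cv2,sys
def needle(c,up=np.array([.912,-.41,0])):
    P=cloud(c);hsv=cv2.cvtColor(c["color"],cv2.COLOR_BGR2HSV)
    d=P-np.array([.477,.047,0]);f=-(d@up)
    reg=(f>.022)&(f<.075)&(P[...,2]>.075)&(P[...,2]<.118)&(abs(d@np.array([.41,.912,0]))<.024)&(c["range_z"]>0)
    g=P[reg];ctr=g.mean(0);n=np.linalg.svd(g-ctr)[2][2] if len(g)<4000 else np.linalg.svd((g-ctr)[::4],full_matrices=False)[2][2]
    n*=np.sign(n[2]);u=np.array([0,0,1])-n*n[2];u/=np.linalg.norm(u);l=np.cross(n,u)*1.0
    r=reg&((hsv[...,0]<8)|(hsv[...,0]>170))&(hsv[...,1]>90)
    q=P[r]-ctr;x=np.stack([q@u,-(q@np.cross(u,n))],1)
    v=cv2.fitLine(x.astype(np.float32),2,0,.01,.01).ravel()
    s=np.sign(x.mean(0)@v[:2]); v=v*s
    print("face",len(g),ctr.round(4),n.round(2),"red",len(q),"mean",x.mean(0).round(4),"CCW from up",np.degrees(np.arctan2(v[1],v[0])).round(1))
if __name__=="__main__":
    needle(dict(np.load("w2.npz")));needle(dict(np.load("wrist.npz")))
    c=camera("wrist");needle(c);np.savez("w3.npz",**c)
    im=c["color"][125:215,190:310];cv2.imwrite("pics/f.png",np.hstack([cv2.resize(im,(400,300),interpolation=2),cv2.resize(dict(np.load("w2.npz"))["color"][80:150,185:278],(400,300),interpolation=2)]))
E
python3 g.py
```

```text
face 1482 [0.4447 0.0629 0.1028] [-0.69  0.41  0.6 ] red 19 mean [0.0034 0.0067] CCW from up 63.4
face 295 [0.4511 0.0758 0.1012] [-0.25  0.93  0.25] red 1 mean [ 0.0082 -0.0017] CCW from up -1.9
face 3344 [0.4446 0.0624 0.1031] [-0.69  0.38  0.61] red 48 mean [-0.0053  0.0056] CCW from up 126.7
```

View pics/f.png

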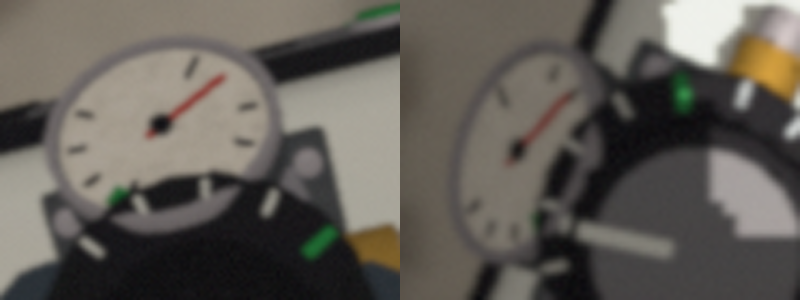

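The needle moved 63.3°, or 2.11 clicks, which puts the turn at about -0.05. That agrees with the tool's 51.5°, so the knob is bearing on its stop with no slip. Now I'll grip at full force and bring it up clockwise.

Request:
{"fn": "carry_out", "kwargs": {"deltas": [[0,0,0,0,0,0.5,1],[0,0,0,0,0,1,1],[0,0,0,0,0,4,1],[0,0,0,0,0,5,1],[0,0,0,0,0,5,1],[0,0,0,0,0,5,1],[0,0,0,0,0,5,1],[0,0,0,0,0,5,1],[0,0,0,0,0,5,1],[0,0,0,0,0,5,1],[0,0,0,0,0,5,1],[0,0,0,0,0,4,1],[0,0,0,0,0,2,1],[0,0,0,0,0,0,1]]}}

```text
time: 11.22
tool_pos: [0.4775, 0.0474, 0.1496]
eef_rot: [[0.001, 1.0, 0.003], [1.0, -0.001, 0.001], [0.001, 0.003, -1.0]]
contact_force: [9.6, 6.5, -2.3]
width: 0.452
grasp_force: 30.0
```

```bash
python3 s.py; python3 -c "
from g import *
c=camera('wrist');needle(c)"
```

```text
time 11.225
tool_pos [0.4775 0.0474 0.1496]
contact_force [ 9.609   6.5133 -2.2763]
wrist_torque [ 1.1033 -1.7857  0.0858]
width 0.4523173519203697
grasp_force 30.000593662261963
q [ -1.4965  22.9699 102.9184   0.0484  53.9643  -1.448 ]
tool yaw -0.07702267897828866 F tool [6.5248 9.5943 2.3052] M tool [-1.7841  1.1059 -0.084 ]
face 2171 [0.4462 0.0682 0.1001] [-0.63  0.65  0.42] red 41 mean [0.0068 0.0019] CCW from up 69.0
```

Request:
{"fn": "carry_out", "kwargs": {"deltas": [[0.0006,0.001,0,0,0,2,1],[0,0,0,0,0,5,1],[0,0,0,0,0,5,1],[0,0,0,0,0,5,1],[0,0,0,0,0,5,1],[0,0,0,0,0,5,1],[0,0,0,0,0,5,1],[0,0,0,0,0,5,1],[0,0,0,0,0,5,1],[0,0,0,0,0,4,1],[0,0,0,0,0,2,1],[0,0,0,0,0,0,1]]}}

```text
time: 12.78
tool_pos: [0.4784, 0.0472, 0.1496]
eef_rot: [[0.744, 0.668, 0.002], [0.668, -0.744, -0.001], [0.001, 0.002, -1.0]]
contact_force: [7.9, -4.4, -1.8]
width: 0.457
grasp_force: 30.0
```

```bash
python3 s.py; python3 -c "
from g import *
c=camera('wrist');needle(c);cv2.imwrite('pics/g.png',c['color'])"
```

```text
time 12.775
tool_pos [0.4784 0.0472 0.1496]
contact_force [ 7.9457 -4.4191 -1.811 ]
wrist_torque [-0.7055 -1.6184  0.0475]
width 0.4571876023692143
grasp_force 30.000853836536407
q [ -1.461   23.0415 102.781   -0.0548  54.0412  46.6387]
tool yaw -48.06767770699152 F tool [2.9558 8.5932 1.8335] M tool [-1.6063  0.7326 -0.0478]Traceback (most recent call last):
  File "<string>", line 3, in <module>
    c=camera('wrist');needle(c);cv2.imwrite('pics/g.png',c['color'])
                      ~~~~~~^^^
  File "g.py", line 12, in needle
    v=cv2.fitLine(x.astype(np.float32),2,0,.01,.01).ravel()
      ~~~~~~~~~~~^^^^^^^^^^^^^^^^^^^^^^^^^^^^^^^^^^
cv2.error: OpenCV(4.12.0) /io/opencv/modules/imgproc/src/linefit.cpp:50: error: (-215:Assertion failed) count > 0 in function 'fitLine2D_wods'
```

Request:
{"fn": "carry_out", "kwargs": {"deltas": [[0,0.001,0,0,0,3,1],[0,0,0,0,0,4,1],[0,0,0,0,0,4,1],[0,0,0,0,0,4,1],[0,0,0,0,0,4,1],[0,0,0,0,0,3,1],[0,0,0,0,0,1.5,1],[0,0,0,0,0,0,1],[0,0,0,0,0,0,1]]}}

```text
time: 13.95
tool_pos: [0.4787, 0.0466, 0.1496]
eef_rot: [[0.949, 0.317, 0.002], [0.317, -0.949, -0.0], [0.002, 0.001, -1.0]]
contact_force: [8.8, -1.9, -1.2]
width: 0.458
grasp_force: 30.0
```

```bash
python3 s.py; python3 - <<'E'
from station import camera
import cv2,numpy as np
a=camera("wrist")["color"];b=cv2.resize(camera("scene")["color"][190:265,205:305],(400,300),interpolation=2)
cv2.imwrite("pics/g.png",np.hstack([a[:300,60:460],b]))
E
```

```text
time 13.95
tool_pos [0.4787 0.0466 0.1496]
contact_force [ 8.8416 -1.871  -1.1676]
wrist_torque [-0.3116 -1.3004  0.0128]
width 0.45799367573299893
grasp_force 29.999543130397797
q [ -1.5361  23.0702 102.7234  -0.0288  54.1046  70.0182]
tool yaw -71.53751157729272 F tool [7.7922 4.5735 1.184 ] M tool [-0.7074  1.1348 -0.0128]
```

View pics/g.png

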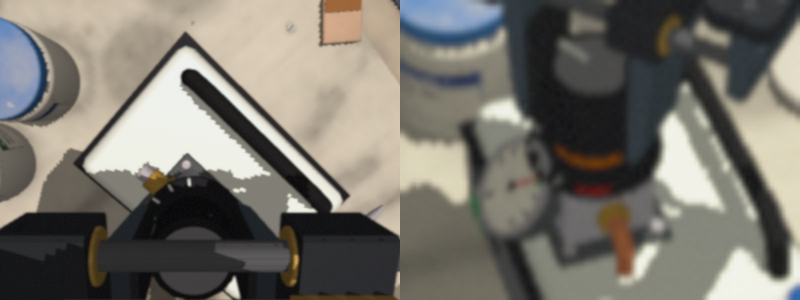

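The scene crop shows the orange neck, so the knob is up. The white line near (575,50) points at about 149° in the image, which matches the green mark (expected 148°; one click off would read about 123°). The knob is at click 5, so I'll push it home gently.

Request:
{"fn": "carry_out", "kwargs": {"deltas": [[0.001,0.0008,0,0,0,0.3,1],[0,0,0.001,0,0,0,1],[0,0,0.001,0,0,0,1],[0,0,0.001,0,0,0,1],[0,0,0.001,0,0,0,1],[0,0,0.001,0,0,0,1],[0,0,0,0,0,0,1]]}}

```text
time: 14.92
tool_pos: [0.4789, 0.0465, 0.1441]
eef_rot: [[0.95, 0.312, -0.0], [0.312, -0.95, 0.0], [-0.0, -0.0, -1.0]]
contact_force: [3.1, 4.3, -1.2]
width: 0.453
grasp_force: 30.0
```

```bash
python3 s.py
```

```text
time 14.925
tool_pos [0.4789 0.0465 0.1441]
contact_force [ 3.1245  4.2676 -1.2476]
wrist_torque [ 0.8746 -0.3407  0.0891]
width 0.4525083793226895
grasp_force 30.000255703926086
q [ -1.5746  23.609  102.9502   0.0066  53.4656  70.2204]
tool yaw -71.7988887165486 F tool [ 4.3017 -3.0779  1.2467] M tool [ 0.7244  0.5968 -0.0896]
```

Request:
{"fn": "carry_out", "kwargs": {"deltas": [[0,0,0.0004,0,0,0,1],[0,0,0.0004,0,0,0,1],[0,0,0.0004,0,0,0,1],[0,0,0,0,0,0,1]]}}

```text
time: 15.42
tool_pos: [0.4789, 0.0465, 0.143]
eef_rot: [[0.95, 0.312, -0.0], [0.312, -0.95, 0.0], [-0.0, -0.0, -1.0]]
contact_force: [0.5, 5.6, 2.9]
width: 0.456
grasp_force: 30.0
```

```bash
python3 s.py|head -3
```

```text
time 15.425
tool_pos [0.4789 0.0465 0.143 ]
contact_force [0.5054 5.6238 2.9285]
```

Request:
{"fn": "carry_out", "kwargs": {"deltas": [[0,0,0.0004,0,0,0,1],[0,0,0.0004,0,0,0,1],[0,0,0,0,0,0,1]]}}

```text
time: 15.8
tool_pos: [0.4789, 0.0465, 0.1423]
eef_rot: [[0.95, 0.312, -0.0], [0.312, -0.95, 0.0], [-0.0, -0.0, -1.0]]
contact_force: [0.5, 5.4, 4.9]
width: 0.454
grasp_force: 30.0
```

```bash
python3 s.py|head -3
```

```text
time 15.8
tool_pos [0.4789 0.0465 0.1423]
contact_force [0.5184 5.4343 4.9046]
```

Request:
{"fn": "carry_out", "kwargs": {"deltas": [[0,0,0.0004,0,0,0,1],[0,0,0.0004,0,0,0,1],[0,0,0,0,0,0,1]]}}

```text
time: 16.18
tool_pos: [0.4789, 0.0465, 0.1415]
eef_rot: [[0.95, 0.312, -0.0], [0.312, -0.95, 0.0], [-0.0, -0.0, -1.0]]
contact_force: [1.7, 5.4, 1.4]
width: 0.453
grasp_force: 30.0
```

```bash
python3 s.py|head -3
```

```text
time 16.175
tool_pos [0.4789 0.0465 0.1415]
contact_force [1.6913 5.4356 1.3571]
```

Request:
{"fn": "carry_out", "kwargs": {"deltas": [[0,0,0.0004,0,0,0,1],[0,0,0.0004,0,0,0,1],[0,0,0,0,0,0,1]]}}

```text
time: 16.55
tool_pos: [0.4789, 0.0465, 0.1406]
eef_rot: [[0.95, 0.312, -0.0], [0.312, -0.95, 0.0], [-0.0, -0.0, -1.0]]
contact_force: [1.0, 5.2, 6.0]
width: 0.453
grasp_force: 30.0
```

```bash
python3 s.py|head -3
```

```text
time 16.55
tool_pos [0.4789 0.0465 0.1406]
contact_force [0.9611 5.2478 5.984 ]
```

Request:
{"fn": "carry_out", "kwargs": {"deltas": [[0,0,0.0004,0,0,0,1],[0,0,0.0004,0,0,0,1],[0,0,0,0,0,0,1]]}}

```text
time: 16.92
tool_pos: [0.4789, 0.0465, 0.1402]
eef_rot: [[0.95, 0.312, 0.0], [0.312, -0.95, 0.0], [0.0, -0.0, -1.0]]
contact_force: [-0.9, 5.0, 8.7]
width: 0.458
grasp_force: 30.0
```

```bash
python3 s.py|head -3
```

```text
time 16.925
tool_pos [0.4789 0.0465 0.1402]
contact_force [-0.8503  5.0258  8.6742]
```

Request:
{"fn": "carry_out", "kwargs": {"deltas": [[0,0,0.0004,0,0,0,1],[0,0,0.0003,0,0,0,1],[0,0,0,0,0,0,1]]}}

```text
time: 17.3
tool_pos: [0.479, 0.0465, 0.1398]
eef_rot: [[0.95, 0.312, 0.0], [0.312, -0.95, 0.0], [0.0, 0.0, -1.0]]
contact_force: [-4.0, 4.8, 17.5]
width: 0.456
grasp_force: 30.0
```

```bash
python3 s.py|head -3
```

```text
time 17.3
tool_pos [0.479  0.0465 0.1398]
contact_force [-3.9747  4.8166 17.5113]
```

Request:
{"fn": "carry_out", "kwargs": {"deltas": [[0,0,0,0,0,0,1],[0,0,-0.0006,0,0,0,1],[0,0,-0.0004,0,0,0,1],[0,0,0,0,0,0,0.5],[0,0,0,0,0,0,0.3],[0,0,0,0,0,0,0.1],[0,0,0,0,0,0,0],[0,0,0,0,0,0,0],[0,0,-0.01,0,0,0,0],[0,0,-0.03,0,0,0,0],[0,0,-0.04,0,0,0,0],[-0.03,0,0,0,0,0,0],[-0.04,0,0,0,0,0,0],[0,0,0,0,0,0,0],[0,0,0,0,0,0,0]]}}

```text
time: 19.18
tool_pos: [0.4132, 0.0245, 0.2209]
eef_rot: [[0.95, 0.312, 0.001], [0.312, -0.95, -0.0], [0.001, 0.001, -1.0]]
contact_force: [0.9, 0.2, 0.1]
width: 1.0
grasp_force: 0.0
```

```bash
python3 s.py; python3 - <<'E'
from station import camera
from h import *
import cv2
c=camera("wrist");a=c["color"];b=cv2.resize(camera("scene")["color"][190:265,205:305],(400,300),interpolation=2)
P=cloud(c);m=(np.hypot(P[...,0]-.478,P[...,1]-.047)<.017)&(P[...,2]>.14)&(c["range_z"]>0);print(m.sum(),np.median(P[m],0))
cv2.imwrite("pics/i.png",np.hstack([a[:300,60:460],b]))
E
```

```text
time 19.175
tool_pos [0.4132 0.0245 0.2209]
contact_force [0.8538 0.248  0.1228]
wrist_torque [ 0.0567  0.1149 -0.055 ]
width 0.9999377061593907
grasp_force 0.0
q [ -4.8812  12.0222 105.8186   0.0029  62.0761  66.931 ]
tool yaw -71.81354431815723 F tool [ 0.8887  0.0309 -0.1215] M tool [ 0.0896 -0.0915  0.0551]
2295 [0.47820585 0.04712362 0.15492696]
```

View pics/i.png

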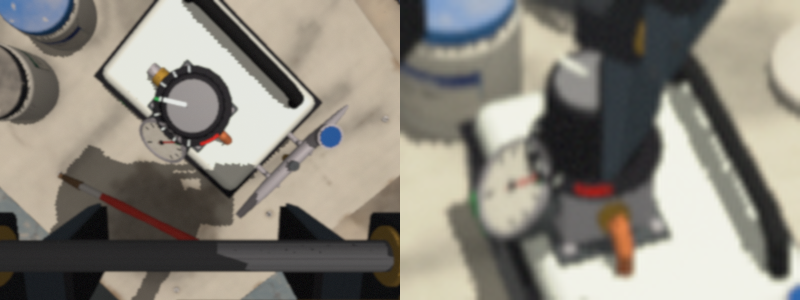

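The wrist view shows the knob at (192,105) with its white line pointing at the green mark at (157,99). The orange neck is hidden, the knob top is at 155 mm (home), and the gripper is clear. I'm handing the job in.

```bash
python3 -c "
from station import bot
print(bot.sign_off())"
```

```text
the job is handed in; nothing more can be done
None
```

I set the regulator to the fifth click, pushed it home until it seated, and handed the job in; sign-off returned no verdict, but the last pictures show the white line on the green mark, the orange neck hidden and the gripper clear.

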